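# Snap the washed control knob back onto the warming plate

## Task

Take the loose black knob from the green board and fit it onto the bare square stud of the warming plate with its white pointer towards the red mark. Push it down until it clicks past its spring catches, keep pushing until it sits fully home on its metal disc, and finish while still holding it pressed down with about 10 N: do not let go. Leave everything else where it is.

Things in the scene. Friction and masses are not known exactly. Their poses are not given: they have to be found in the camera images.
- knob: Loose dark knob, 46 long (x), 26 wide (y, upright flats to grip), 36 mm tall, 80 g. Origin: centre of its underside; z up; +x is the pointer end (white line along the top and down that end). Underneath a square bore 15.5 mm wide, 19 deep, about z, sides along x and y; at its mouth the +x and -x sides carry a lip 3 mm tall, above it the bore is 24 mm wide in x. Starts upright on the green board.
- pointer (a point): The pointer end of the knob: top edge of its +x end, 22.5 mm from its axis, 36 mm above its underside.
- seat (a point): Centre of the top face of the disc of the bare control, 83 mm above the table, where the knob's underside rests when home; z up, +x to the red mark: the fitted knob has the same axes. The knob meets the catches some 11 mm above; pushing past takes a peak of about 8 N (6 to 12), then the force falls to nothing, the catches snap out over the lip and draw it down (about 5 N) in the last 5 mm, and it stops hard.
- off_mark (a point): The red mark on the rim of the bare stud's disc, 36.5 mm from the stud's axis (its +x), on the far side from the robot.
- catch_a (a joint): Spring catch in the +x face of the stud: 0 when out, grows (m) as it is pushed in (about 0.0018 under the lip); within 0.0012 of 0 again once it has snapped over the lip.
- catch_b (a joint): The same in the -x face.
- bare_control: Fixed bare control, left or right on the front strip. Origin: centre of the underside of its aluminium disc (68 mm across, 8 thick), on the deck 75 mm above the table. From the disc rises a brass stud, 14 mm square (sides along x, y), 17 tall, its top 5 mm tapered to 9 mm square. A round steel spring catch bulges 2.5 mm out of its +x and -x faces, 7.6 mm above the disc.
- fitted_control: The other control, 150 mm to the side, with the same disc and mark and a knob already on it (its top 44 mm above the deck). Fixed; origin: centre of the underside of its disc.
- warmer: Countertop warming plate, steel box 360 (x) by 340 (y) by 75 mm tall, black plate on top, fixed. Origin: centre of its underside; its front (-x) strip carries the two controls, 130 mm in front of the centre.
- board: Green plastic board, 240 by 220 by 12 mm, fixed. Origin: centre of its underside.
- pan: Low aluminium pan, 200 mm across, 22 mm tall, standing on the warming plate behind the controls. Origin: centre of its underside. Leave alone.
- shaker: Glass shaker with steel top, 64 mm across, 117 mm tall. Origin: centre of its underside. Leave alone.
- jar: Red jar, 68 mm across, 100 mm tall. Origin: centre of its underside. Leave alone.
- ramekin: Small white cup, 72 mm across, 40 mm tall. Origin: centre of its underside. Leave alone.
- cutter: Wheel cutter with wooden handle lying flat, about 200 mm long. Origin: near the middle of its underside, x towards the wheel. Leave alone.
Mind the look-alikes: they are no part of the job. What is shaped like the knob but pink or yellow is not meant.

How it is judged:
By the outcome, as a careful person would: the job done as asked, in the order asked, and still so for the second after the job is handed in, while the arm keeps its last pose, push and grip.
It also fails if it takes over 35 s, if anything falls off the work surface, if the arm or the gripper's body presses on something with over 40 N, if the wrist force passes 120 N, or if a joint passes its speed limit or range.

## Robot

A 7-joint arm with a two-finger parallel gripper is mounted at the origin on the work surface. World frame = base frame: x ahead of the robot, y to its left, z up, the work surface at z = 0. Lengths are in m, angles in rad, forces in N, time in s.
With the tool pointing down it reaches from about 0.4 to 0.85 m from the base axis. Payload 4.5 kg.
Tool frame: the origin (TCP) lies at the very end of the fingers, on their centre line; the grasp point (between the pads) lies behind it (r.grip_depth is the z of the grasp point in the tool frame, in m); z points along the fingers, y is the direction in which the jaws open and shut (so a half turn about z gives the same grasp; the last joint's range is limited). The gripper opens to 88 mm and grips with 3 to 60 N. Pads are 18 mm wide; open, the fingers measure 123 mm over their backs; the gripper's body (75 mm by 187 mm) begins 45 mm behind the grasp point.
Start: joints at [1.147, 0.689, -0.195, 1.565, 0.157, 0.902, -0.215], TCP at [0.276, -0.561, 0.239] pointing down, gripper open.
Joint ranges: [-3.01, 3.01], [-0.46, 2.08], [-1.47, 1.51], [0.13, 2.56], [-1, 4.14], [0.04, 2.09], [-2.66, 2.66]. Speed limits (rad/s): [2.57, 2.57, 3.14, 3.14, 3.14, 3.14, 3.14].

## Interface

Orientations are given as a unit quaternion [x, y, z, w].
In Python, from plant import sensors, cams, r gives the robot as it stands. The module is installed in compiled form; this text tells all that it offers.
- The arm moves only by the tool drive_tool, never from a script. Its argument "series" is a list that holds one entry, the list of rows, each a list of 5 numbers: the shift along the world's x, y, z in mm, then the turn about the world's z in rad, then the finger opening in mm, from 0 to 88.1. A call has 1 to 10 rows; each row shifts and turns the commanded pose from where the row before left it; what a row does not reach is not made up. A row lasts 1/10 s, in which the tool goes at most 50 mm and 8.59 degrees, less where a joint would pass 70% of its speed; a pose out of reach is approached as far as the arm can. A call with a gripper value outside its range is refused whole. The fingers move at their own pace and stop on an object; "force" is the grip in N (left out, the last holds). Time passes only in rows, so rows that do not move let the fingers close. It gives the time, the measured TCP pose, the force and the opening at its end, in the units of the state.
- sensors.get_state(): the state, without advancing time (a new reading comes with each control period).
- cams.snapshot(name): name is "side" or "top" or "wrist"; returns the picture (420x560x3 uint8, blue, green, red); there is no depth.
- cams.camera_model(name): a dict with "fx", "fy", "cx", "cy" (pixels), "camera_from_world" (4x4, takes a point from world to camera coordinates). Camera axes: x right, y down, z forward; pixel columns grow to the right and rows downward; lengths in m; the calibration is good to about 2 mm. A picture is of the moment at which its call begins: read the wrist's pose just before it. camera_model takes no time and is no camera call; for the wrist camera it gives the pose at the moment of the call.
- r.finish_job(): hands the job in, once; it reports no verdict.
Trained networks look in the newest picture that a camera, given by its name, has taken for a name from the list of things; names that differ only in an ending like _2 or _b are one class to them, and where a whole thing is asked for, a point or a joint stands for the part that bears it (a point fixed in the world has none). Each returns a list of dicts, best first, with "confidence" (0 to 1); they miss things now and then, are a little off and sometimes report something else, mostly with a low value. They report only what shows in the picture. A call takes as long as a camera call. They do not tell look-alikes from the thing itself.
- cams.trace(camera, name): "mask" (420x560 bool, what is visible of it) and "at" ([column, row] in pixels, amid what is visible of it).
- cams.mark_of(camera, name): "at" ([column, row] in pixels: a listed point, or the origin of a listed thing).
The state is a dict: "clock": time; "q": joint angles; "qd": joint speeds; "joint_torque": joint torques, N m; "tool_pos": TCP position; "eef_rot": TCP orientation; "contact_force": force on the tool from outside, world axes, zero at the start; "moment": the same for the moment, N m; "opening": opening from 0.0 (shut) to 1.0 (fully open).
Only numpy, scipy, OpenCV 4.12 (cv2) and the standard library are available. Lean on these libraries where they do the work, as an engineer would, in place of code of your own. Each camera call takes 0.05 s, during which the arm holds its last target.

## Working session

There is one attempt and no reset: what is moved stays moved. The work goes in short steps, Python scripts to look and compute and a tool call to move; the robot and the scene stay as the last step left them, time stands still between calls to the robot, and variables do not carry over. Pictures are saved under pics/ and viewed, and the job is handed in when it is done.

Besides the shell and the picture viewer there is one more tool, called after "Emit:" as name(argument=value, ...) on one line, values as JSON. drive_tool: Moves the arm, as the interface text tells. Its arguments: {"type":"object","properties":{"series":{"type":"array","items":{"type":"array","items":{"type":"array","items":{"type":"number"}}}},"force":{"type":"number"}},"required":["series"]}

```bash
mkdir -p pics; python3 - <<'E'
from plant import sensors,cams,r
import cv2
s=sensors.get_state();print(s['clock'],s['tool_pos'],s['eef_rot'],s['opening'],r.grip_depth)
for c in ['side','top','wrist']:
    cv2.imwrite(f'pics/{c}0.png',cams.snapshot(c))
    for n in ['knob','bare_control']:
        print(c,n,[(d['at'],round(d['confidence'],2)) for d in cams.trace(c,n)])
    for n in ['knob','pointer','seat','off_mark','fitted_control']:
        print(c,n,[(d['at'],round(d['confidence'],2)) for d in cams.mark_of(c,n)])
print(sensors.get_state()['clock'])
E
```

```text
0.0 [ 0.27593088 -0.56008276  0.23788774] [ 9.73904918e-01  2.26954511e-01 -2.71555748e-04 -8.87412004e-04] 1.0005545584700914 -0.0187
side knob [([297.3, 322.0], 0.81), ([288.6, 259.7], 0.73), ([309.5, 389.3], 0.63)]
side bare_control [([295.3, 201.8], 0.88), ([299.2, 322.5], 0.32)]
side knob [([296.1, 328.2], 0.83), ([284.9, 261.3], 0.57)]
side pointer [([303.9, 379.5], 0.84), ([307.3, 324.5], 0.65), ([275.1, 264.2], 0.49)]
side seat [([292.4, 200.1], 0.66), ([295.6, 328.6], 0.44)]
side off_mark [([303.6, 196.3], 0.84)]
side fitted_control [([275.4, 170.5], 0.89)]
top knob [([434.8, 220.9], 0.63), ([368.6, 296.4], 0.57), ([381.5, 215.8], 0.43), ([315.4, 210.6], 0.42), ([258.8, 190.7], 0.16)]
top bare_control [([257.7, 190.3], 0.57)]
top knob [([433.8, 220.2], 0.7), ([313.4, 214.0], 0.56), ([381.5, 215.2], 0.55), ([368.1, 296.1], 0.47), ([230.5, 157.6], 0.45)]
top pointer [([338.9, 152.6], 0.71), ([139.0, 256.8], 0.68), ([434.8, 222.3], 0.66), ([386.3, 209.5], 0.59), ([314.7, 219.8], 0.55), ([362.3, 299.3], 0.5)]
top seat [([258.6, 184.9], 0.6)]
top off_mark [([254.3, 177.4], 0.68), ([136.2, 259.4], 0.27)]
top fitted_control [([209.3, 196.9], 0.88)]
wrist knob [([48.9, 89.7], 0.58)]
wrist bare_control []
wrist knob [([63.1, 93.6], 0.97)]
wrist pointer [([19.4, 83.5], 0.85)]
wrist seat []
wrist off_mark []
wrist fitted_control []
1.2
```

View pics/side0.png

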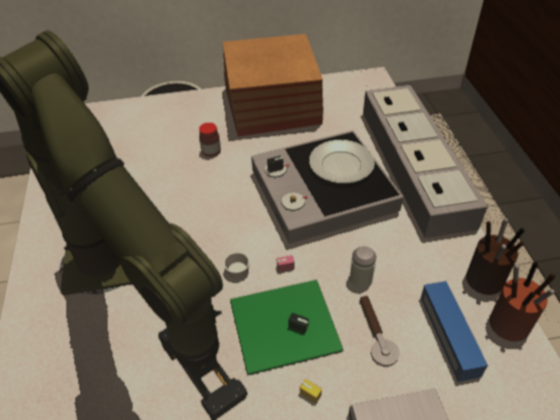

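View pics/top0.png

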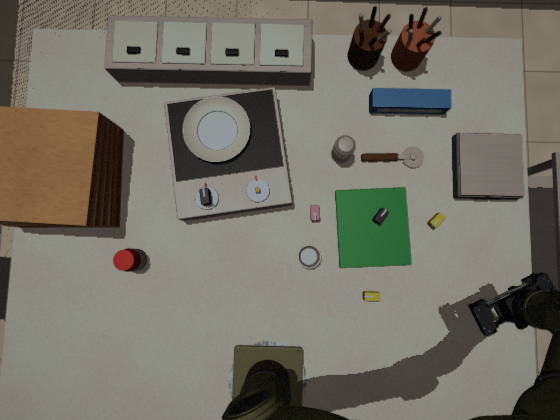

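View pics/wrist0.png

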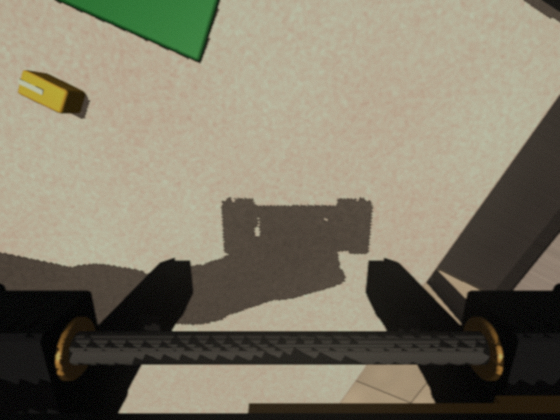

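The side and top views show the black knob on the green board (side ~(299,322), top ~(381,215)). The bare stud is at side ~(293,200), top ~(258,190). The wrist view shows only the yellow decoy and the board's edge.

```bash
cat > h.py <<'E'
from plant import sensors,cams,r
import cv2, numpy as np
def ray(c,px,m=None):
    m=m or cams.camera_model(c);T=np.array(m['camera_from_world'])
    d=np.array([(px[0]-m['cx'])/m['fx'],(px[1]-m['cy'])/m['fy'],1]);R=T[:3,:3]
    return -R.T@T[:3,3],R.T@d
def onz(c,px,z,m=None):
    o,d=ray(c,px,m);return o+d*(z-o[2])/d[2]
def proj(c,p,m=None):
    m=m or cams.camera_model(c);T=np.array(m['camera_from_world']);q=T[:3,:3]@np.array(p)+T[:3,3]
    return np.array([m['fx']*q[0]/q[2]+m['cx'],m['fy']*q[1]/q[2]+m['cy']])
E
python3 - <<'E'
from h import *
np.set_printoptions(precision=4,suppress=True)
for c,px,z,n in [('top',(381.5,215.5),.03,'knob'),('side',(299,322.5),.03,'knob'),('top',(258.5,190),.083,'stud'),('side',(293,200.5),.083,'stud'),('top',(254.3,177.4),.083,'mark'),('side',(303.6,196.3),.083,'mark'),('top',(209.3,196.9),.075,'fit'),('side',(275.4,170.5),.075,'fit')]:
    print(n,c,onz(c,px,z))
t=cv2.imread('pics/top0.png')[170:260,220:420]
cv2.imwrite('pics/topz.png',cv2.resize(t,None,fx=4,fy=4,interpolation=2))
t=cv2.imread('pics/side0.png')[150:350,240:340]
cv2.imwrite('pics/sidez.png',cv2.resize(t,None,fx=3,fy=3,interpolation=2))
s=sensors.get_state();from scipy.spatial.transform import Rotation as R
print(R.from_quat(s['eef_rot']).as_matrix())
T=np.array(cams.camera_model('wrist')['camera_from_world']);print(-T[:3,:3].T@T[:3,3]-s['tool_pos'],T)
E
```

```text
knob top [ 0.5006 -0.3344  0.03  ]
knob side [ 0.4998 -0.3318  0.03  ]
stud top [0.5619 0.0367 0.083 ]
stud side [0.5605 0.0359 0.083 ]
mark top [0.599  0.0501 0.083 ]
mark side [0.594  0.0464 0.083 ]
fit top [0.5394 0.1811 0.075 ]
fit side [0.5353 0.1819 0.075 ]
[[ 0.897   0.442   0.0001]
 [ 0.442  -0.897  -0.0001]
 [ 0.      0.0001 -1.    ]]
[0.071  0.036  0.1448] [[ 0.4426 -0.8967  0.0001 -0.6242]
 [-0.8531 -0.421   0.3081 -0.0428]
 [-0.2762 -0.1365 -0.9514  0.3893]
 [ 0.      0.      0.      1.    ]]
```

View pics/topz.png

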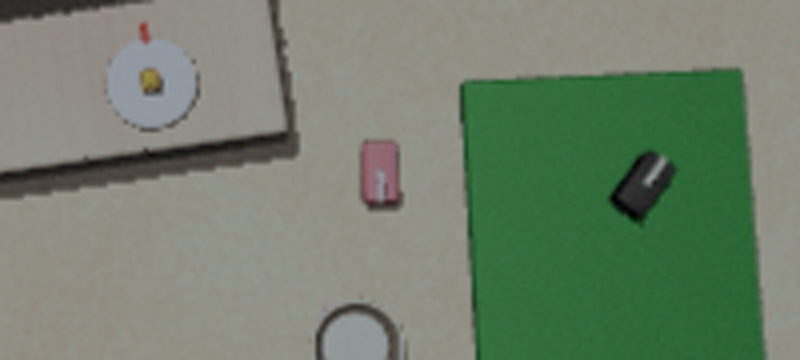

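View pics/sidez.png

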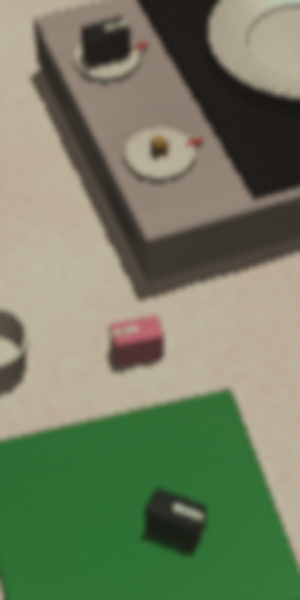

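The knob lies at about (0.500,-0.333) with its pointer at yaw ≈ -38°. The bare stud is at about (0.561,0.036) with its mark at yaw ≈ 9–18°. I'll move over the knob first.

Emit:
drive_tool(series=[[[28, 28, -11, -0.14, 88], [28, 28, -11, -0.14, 88], [28, 28, -11, -0.14, 88], [28, 28, -11, -0.14, 88], [28, 28, -11, -0.14, 88], [28, 28, -11, -0.14, 88], [28, 28, -11, -0.14, 88], [28, 28, -11, -0.14, 88], [0, 0, 0, 0, 88]]], force=45)

```text
clock: 2.1
tool_pos: [0.5057, -0.3286, 0.1489]
eef_rot: [0.947, -0.32, -0.0, -0.003]
contact_force: [-0.6, -0.1, -0.1]
opening: 1.0
```

```bash
cat > look.py <<'E'
import sys
from h import *
from scipy.spatial.transform import Rotation as R
np.set_printoptions(precision=4,suppress=True)
s=sensors.get_state();M=R.from_quat(s['eef_rot']).as_matrix()
print(s['clock'],s['tool_pos'],'yaw',np.arctan2(M[1,0],M[0,0]),'q',s['q'],'F',s['contact_force'],s['opening'])
m=cams.camera_model('wrist');im=cams.snapshot('wrist');cv2.imwrite('pics/'+sys.argv[1]+'.png',im)
for a in sys.argv[2:]:
    n,z=a.split(',');z=float(z)
    for d in cams.mark_of('wrist',n)[:2]: print(n,d['at'],round(d['confidence'],2),onz('wrist',d['at'],z,m))
E
python3 look.py w1 knob,0.012 pointer,0.048
```

```text
2.1 [ 0.5057 -0.3286  0.1489] yaw -0.6523796427086002 q [ 0.4102  0.7827  0.1647  1.7246 -0.2009  0.6526 -1.535 ] F [-0.5712 -0.0762 -0.1225] 0.9996400078392834
knob [451.6, 97.5] 0.88 [ 0.4908 -0.4931  0.012 ]
knob [284.4, 208.6] 0.76 [ 0.4977 -0.3279  0.012 ]
pointer [285.8, 190.9] 0.83 [ 0.5175 -0.3437  0.048 ]
pointer [469.2, 121.1] 0.77 [ 0.4786 -0.4807  0.048 ]
```

View pics/w1.png

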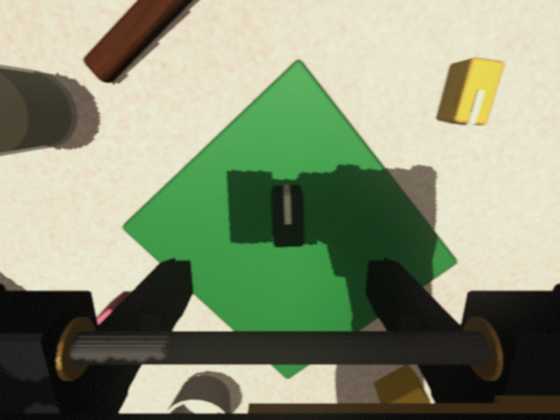

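The wrist view shows the knob with the white pointer up at (288,205), close to aligned with the jaws. I'll zoom in on the top face to refine the position.

```bash
python3 - <<'E'
from h import *
np.set_printoptions(precision=4,suppress=True)
im=cv2.imread('pics/w1.png')
t=im[160:260,240:340];t=np.clip(t.astype(float)*2.5,0,255).astype('uint8')
cv2.imwrite('pics/w1z.png',cv2.resize(t,None,fx=6,fy=6,interpolation=2))
print(cams.camera_model('wrist')['fx'])
for d in cams.trace('wrist','knob')[:2]:
    ys,xs=np.nonzero(d['mask']);print(d['at'],d['confidence'],xs.min(),xs.max(),ys.min(),ys.max())
    print(cv2.minAreaRect(np.c_[xs,ys].astype(np.float32)))
g=im.min(2)
ys,xs=np.nonzero((im[178:232,280:298].min(2)>90));print('line',xs.min()+280,xs.max()+280,ys.min()+178,ys.max()+178)
for y in range(180,230,6):
    w=im[y,278:300].min(1).astype(float)**2;print(y,(w*np.arange(278,300)).sum()/w.sum())
E
```

```text
324.86399802987927
[285.8, 215.0] 0.93 269 303 184 246
((286.2131652832031, 214.98477172851562), (62.269920349121094, 32.63114929199219), 85.91438293457031)
[466.5, 93.4] 0.9 436 501 58 125
((468.3823547363281, 90.4705810546875), (52.3876953125, 71.54800415039062), 14.03624439239502)
line 287 287 204 204
180 287.9923128623036
186 286.6178012758892
192 286.71905546018286
198 286.93977016804297
204 287.0877138353152
210 287.31277310597966
216 287.4691461177909
222 287.6973235909856
228 288.578527607362
```

View pics/w1z.png

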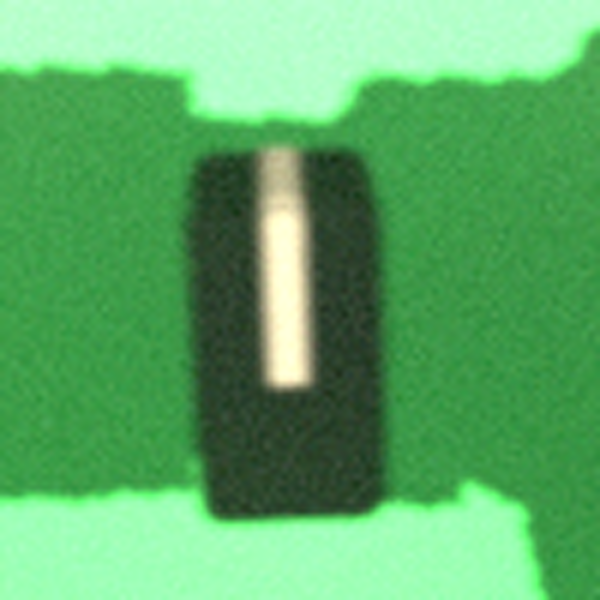

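```bash
python3 - <<'E'
from h import *
np.set_printoptions(precision=4,suppress=True)
P=lambda x,y:onz('wrist',(x,y),.048)
a=P(286.85,194.5);b=P(287.55,220);d=a-b;print('line',a,b,np.arctan2(d[1],d[0]),np.linalg.norm(d))
e=P(287.6,246);print('ends',a,e,np.linalg.norm((a-e)),(a+e)/2)
L=P(271.8,200),P(273.5,235);Rr=P(303.3,200),P(303.8,235)
for u in (L,Rr):
    d=u[0]-u[1];print(np.arctan2(d[1],d[0]))
print(np.linalg.norm(L[1]-Rr[1]),(L[0]+Rr[0]+L[1]+Rr[1])/4)
E
```

```text
line [ 0.5074 -0.3527  0.048 ] [ 0.4903 -0.3402  0.048 ] -0.6282521551594575 0.02120831514779282
ends [ 0.5074 -0.3527  0.048 ] [ 0.4722 -0.3264  0.048 ] 0.04396175692082166 [ 0.4898 -0.3396  0.048 ]
-0.6222775187143922
-0.6255198486967368
0.02481412899450741 [ 0.4915 -0.3417  0.048 ]
```

```bash
python3 - <<'E'
from h import *
np.set_printoptions(precision=4,suppress=True)
s=sensors.get_state();print(s['clock'],s['tool_pos'])
m=cams.camera_model('wrist');T=np.array(m['camera_from_world']);print(-T[:3,:3].T@T[:3,3]-s['tool_pos'],m['fx'],m['cx'],m['cy']);print(T[:3,:3])
for c in [(.490,-.340),(.4977,-.3300),(.4998,-.3325)]:
  y=-.627;ux=np.array([np.cos(y),np.sin(y)]);uy=np.array([-ux[1],ux[0]])
  for n in ('wrist','top','side'):
    print(c,n,[proj(n,np.r_[np.array(c)+sx*ux*.0225,z]).round(1).tolist() for sx,z in((1,.012),(1,.048),(-1,.048),(0,.012),(0,.048))])
E
```

```text
2.3 [ 0.4992 -0.3382  0.1511]
[ 0.0624 -0.0486  0.1449] 324.86399802987927 278.9120030039421 214.5073405961241
[[-0.615  -0.7885  0.0011]
 [-0.75    0.5854  0.3078]
 [-0.2433  0.1885 -0.9515]]
(0.49, -0.34) wrist [[285.8, 183.4], [286.7, 193.4], [288.2, 246.1], [286.5, 207.6], [287.5, 220.4]]
(0.49, -0.34) top [[386.3, 213.7], [389.1, 212.5], [380.3, 224.5], [382.0, 219.6], [384.7, 218.5]]
(0.49, -0.34) side [[304.1, 333.2], [304.3, 325.4], [287.4, 318.8], [295.8, 329.9], [295.8, 322.1]]
(0.4977, -0.33) wrist [[271.6, 183.5], [270.7, 193.5], [273.0, 246.2], [272.6, 207.7], [271.9, 220.5]]
(0.4977, -0.33) top [[383.0, 211.2], [385.8, 209.9], [377.0, 221.8], [378.7, 217.0], [381.4, 215.9]]
(0.4977, -0.33) side [[306.3, 329.2], [306.5, 321.4], [289.7, 314.8], [298.0, 325.9], [298.1, 318.1]]
(0.4998, -0.3325) wrist [[272.3, 180.0], [271.5, 189.5], [273.8, 242.6], [273.4, 204.3], [272.7, 216.8]]
(0.4998, -0.3325) top [[383.8, 210.5], [386.6, 209.2], [377.8, 221.2], [379.5, 216.3], [382.2, 215.2]]
(0.4998, -0.3325) side [[307.3, 329.9], [307.6, 322.1], [290.7, 315.5], [299.0, 326.6], [299.1, 318.8]]
```

The arm was still settling when that picture was taken, so I'll look again now that it is still.

```bash
cat > edge.py <<'E'
import sys
from h import *
np.set_printoptions(precision=4,suppress=True)
E
python3 look.py w2 knob,0.012 pointer,0.048; python3 - <<'E'
from h import *
import cv2
s=sensors.get_state();print(s['clock'],s['tool_pos'])
im=cv2.imread('pics/w2.png')
t=im[160:260,240:340];t=np.clip(t.astype(float)*2.5,0,255).astype('uint8')
cv2.imwrite('pics/w2z.png',cv2.resize(t,None,fx=6,fy=6,interpolation=2))
E
```

```text
2.3 [ 0.4992 -0.3382  0.1511] yaw -0.6630108885576712 q [ 0.4211  0.7793  0.1724  1.7261 -0.1975  0.6528 -1.5318] F [ 0.094  -0.0874 -0.1557] 0.9985374609217773
knob [275.5, 207.6] 0.96 [ 0.4962 -0.3321  0.012 ]
knob [383.5, 375.6] 0.93 [ 0.2724 -0.3068  0.012 ]
pointer [269.6, 190.0] 0.94 [ 0.5186 -0.3443  0.048 ]
pointer [378.6, 416.4] 0.84 [ 0.2686 -0.2855  0.048 ]
2.45 [ 0.49915589 -0.33843439  0.15124366]
```

View pics/w2z.png

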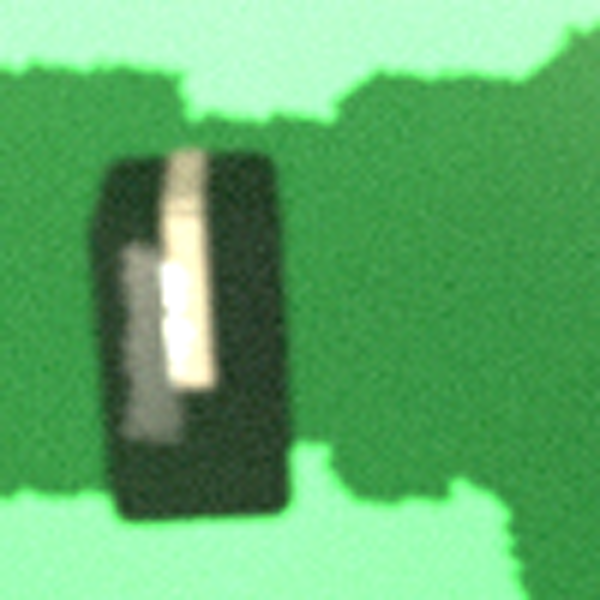

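```bash
python3 - <<'E'
from h import *
np.set_printoptions(precision=4,suppress=True)
P=lambda x,y:onz('wrist',(x,y),.048)
def A(a,b):
    d=a-b;return np.arctan2(d[1],d[0])
a=P(270.8,195);b=P(272.2,224.7);e=P(273.2,246.5)
print(A(a,b),A(P(255.3,195),P(258.5,240)),A(P(287,200),P(288.3,240)));print((a+e)/2,np.linalg.norm(a-e),np.linalg.norm(P(257.1,220)-P(287.7,220)),(P(257.1,220)+P(287.7,220))/2)
E
```

```text
-0.6260020590630662 -0.6174376164650373 -0.6250198908640404
[ 0.4969 -0.3298  0.048 ] 0.044048170029481935 0.024696539718050255 [ 0.4977 -0.3308  0.048 ]
```

Emit:
drive_tool(series=[[[-2, 8, 0, 0.038, 88], [0, 0, -25, 0, 88], [0, 0, -25, 0, 88], [0, 0, -25, 0, 88], [0, 0, -15, 0, 88], [0, 0, 0, 0, 88], [0, 0, 0, 0, 88]]])

```text
clock: 3.15
tool_pos: [0.4984, -0.3289, 0.0613]
eef_rot: [0.952, -0.307, 0.0, 0.0]
contact_force: [0.6, 0.3, 0.9]
opening: 0.998
```

```bash
python3 look.py w3 
```

```text
3.15 [ 0.4984 -0.3289  0.0613] yaw -0.6239513800661911 q [ 0.4392  0.9084  0.1187  1.7831 -0.211   0.4619 -1.493 ] F [0.5685 0.3423 0.9238] 0.9975407406125879
```

View pics/w3.png

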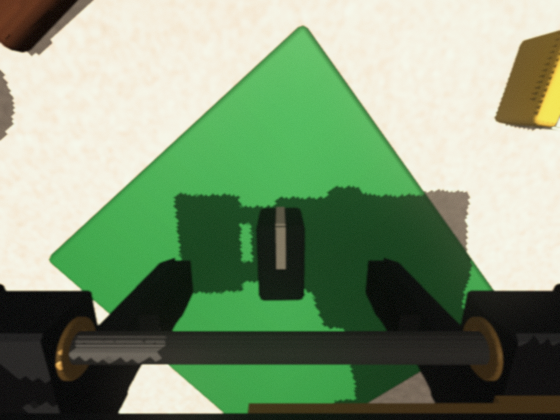

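```bash
python3 - <<'E'
from h import *
np.set_printoptions(precision=4,suppress=True)
s=sensors.get_state();print(s['tool_pos'])
a=onz('wrist',(280.5,225),.048);b=onz('wrist',(281.2,299),.048);print(a,b,(a+b)/2,np.linalg.norm(a-b),np.arctan2(*(a-b)[1::-1]))
E
```

```text
[ 0.4988 -0.3292  0.0617]
[ 0.5162 -0.3427  0.048 ] [ 0.4802 -0.3174  0.048 ] [ 0.4982 -0.3301  0.048 ] 0.044013072401602724 -0.6130309486707528
```

The jaws are centred on the knob to within 1 mm, so I'll descend and close.

Emit:
drive_tool(series=[[[0, -1, -15, 0, 88], [0, 0, -15, 0, 88], [0, 0, -13, 0, 88], [0, 0, 0, 0, 60], [0, 0, 0, 0, 20], [0, 0, 0, 0, 15], [0, 0, 0, 0, 15], [0, 0, 0, 0, 15], [0, 0, 0, 0, 15], [0, 0, 0, 0, 15]]], force=50)

```text
clock: 4.2
tool_pos: [0.4984, -0.3297, 0.0179]
eef_rot: [0.952, -0.307, 0.0, 0.0]
contact_force: [-0.9, -0.0, 0.9]
opening: 0.388
```

```bash
python3 look.py w4 
```

```text
4.2 [ 0.4984 -0.3297  0.0179] yaw -0.6241205896361858 q [ 0.4515  0.9794  0.099   1.7851 -0.2187  0.3874 -1.4852] F [-0.8674 -0.0079  0.8985] 0.3877920532243185
```

View pics/w4.png

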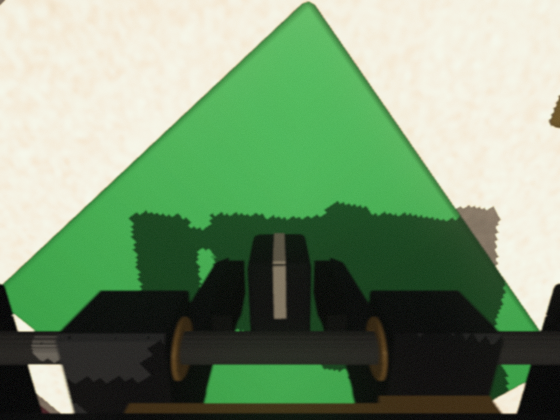

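Emit:
drive_tool(series=[[[0, 0, 0, 0, 15], [0, 0, 0, 0, 15], [0, 0, 0, 0, 15], [0, 0, 0, 0, 15]]])

```text
clock: 4.65
tool_pos: [0.4983, -0.3297, 0.0178]
eef_rot: [0.952, -0.307, 0.0, 0.0]
contact_force: [0.2, -0.3, 2.4]
opening: 0.289
```

The fingers have stopped at 25.5 mm, so the knob is gripped. I'll lift it and carry it to a viewing pose just short of the stud.

Emit:
drive_tool(series=[[[0, 0, 45, 0, 15], [0, 0, 45, 0, 15], [3, 45, 11, 0.098, 15], [3, 45, 11, 0.098, 15], [3, 45, 11, 0.098, 15], [3, 45, 11, 0.098, 15], [3, 45, 11, 0.098, 15], [3, 45, 11, 0.098, 15], [3, 45, 10, 0.098, 15], [3, 45, 10, 0.098, 15]]])

```text
clock: 5.65
tool_pos: [0.522, 0.0321, 0.1942]
eef_rot: [0.997, 0.082, -0.0, 0.0]
contact_force: [0.5, -0.7, -1.8]
opening: 0.29
```

Emit:
drive_tool(series=[[[0, 0, 0, 0, 15], [0, 0, 0, 0, 15], [0, 0, 0, 0, 15], [0, 0, 0, 0, 15]]])

```text
clock: 6.05
tool_pos: [0.5219, 0.0283, 0.1934]
eef_rot: [0.997, 0.078, -0.001, 0.001]
contact_force: [0.3, -0.1, -0.3]
opening: 0.291
```

```bash
python3 look.py w5 seat,0.083 bare_control,0.075 off_mark,0.083 fitted_control,0.075 knob,0.19 pointer,0.226
```

```text
6.05 [0.5219 0.0283 0.1934] yaw 0.15646083278066353 q [-0.167   0.622   0.0385  1.9273 -0.038   0.5941 -1.5185] F [ 0.3094 -0.0751 -0.2821] 0.2912727923988084
seat [270.9, 160.2] 0.66 [0.5617 0.0415 0.083 ]
bare_control [272.7, 162.5] 0.65 [0.5588 0.0398 0.075 ]
off_mark [270.8, 117.1] 0.73 [0.5936 0.0464 0.083 ]
fitted_control [90.9, 161.7] 0.55 [0.5365 0.1851 0.075 ]
knob [280.6, 274.8] 0.59 [0.521 0.028 0.19 ]
knob [487.4, 407.3] 0.58 [ 0.4531 -0.1074  0.19  ]
pointer [281.3, 263.6] 0.86 [0.545  0.0318 0.226 ]
pointer [431.3, 254.6] 0.64 [ 0.5576 -0.0237  0.226 ]
```

View pics/w5.png

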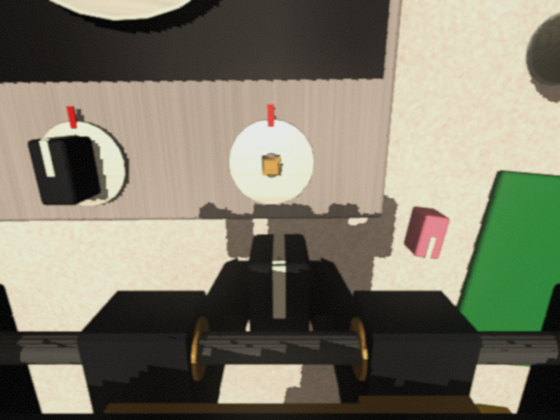

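The wrist view shows the held knob at (281,275). The bare disc is centred near (271,162), with the stud at (271,165) and the red mark at (271,115). I'll fit the disc and the strip's edge more precisely.

```bash
python3 - <<'E'
from h import *
np.set_printoptions(precision=4,suppress=True)
s=sensors.get_state();print(s['clock'],s['tool_pos'])
im=cv2.imread('pics/w5.png')
hsv=cv2.cvtColor(im,cv2.COLOR_BGR2HSV)
# disc: rectify plane z=.083
m=cams.camera_model('wrist')
def rect(z,cx,cy,half,sc=4000):
    n=int(2*half*sc);w=np.float32([[0,0],[n,0],[n,n],[0,n]])
    p=np.float32([proj('wrist',(cx+half-v/sc,cy+half-u/sc,z),m) for u,v in w])
    H=cv2.getPerspectiveTransform(p,w);return cv2.warpPerspective(im,H,(n,n),flags=cv2.INTER_CUBIC)
a=rect(.083,.561,.040,.06);cv2.imwrite('pics/r83.png',a)
b=rect(.100,.561,.040,.02,16000);cv2.imwrite('pics/r100.png',b)
# strip edge: wood->black, row edges
for th in[(hsv,)]:
    g=cv2.cvtColor(im,cv2.COLOR_BGR2GRAY).astype(float)
    pts=[];pf=[]
    for x in range(10,380,6):
        d=np.diff(g[65:100,x]);pts.append((x,65+d.argmax()+.5))
        d=np.diff(g[208:228,x]);pf.append((x,208+abs(d).argmax()+.5))
    for P in (pts,):
        P=np.array(P);k=np.polyfit(P[:,0],P[:,1],1);res=P[:,1]-np.polyval(k,P[:,0]);P=P[abs(res)<2];k=np.polyfit(P[:,0],P[:,1],1)
        u=onz('wrist',(10,np.polyval(k,10)),.077,m);v=onz('wrist',(380,np.polyval(k,380)),.077,m);d=u-v
        print(len(P),u,v,'edge dir->x yaw',np.arctan2(d[1],d[0])-np.pi/2)
E
```

```text
6.4 [0.5222 0.03   0.1937]
62 [0.5876 0.2448 0.077 ] [ 0.6339 -0.0276  0.077 ] edge dir->x yaw 0.16836053328845457
```

View pics/r83.png

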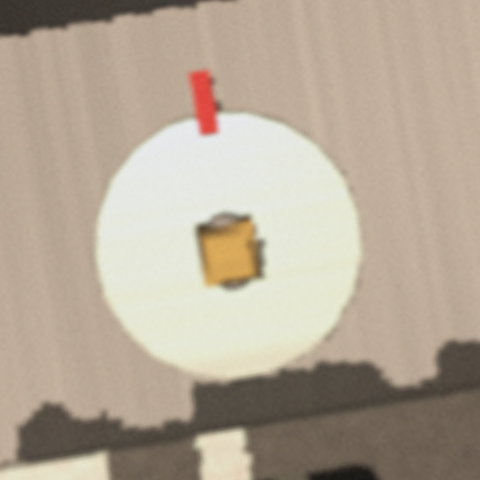

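View pics/r100.png

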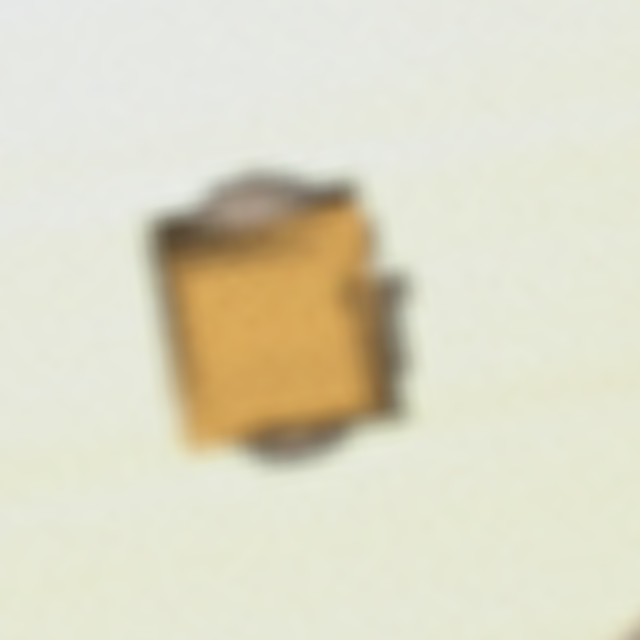

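The arm had moved again after that picture, so I'll repeat it now it is settled.

```bash
cat > stud.py <<'E'
import sys
from h import *
from scipy.spatial.transform import Rotation as R
np.set_printoptions(precision=4,suppress=True)
s=sensors.get_state();M=R.from_quat(s['eef_rot']).as_matrix()
print(s['clock'],s['tool_pos'],'yaw',np.arctan2(M[1,0],M[0,0]),M[:,2])
m=cams.camera_model('wrist');im=cams.snapshot('wrist');cv2.imwrite('pics/'+sys.argv[1]+'.png',im)
print(sensors.get_state()['tool_pos'])
def rect(z,cx,cy,half,sc):
    n=int(2*half*sc);w=np.float32([[0,0],[n,0],[n,n],[0,n]])
    p=np.float32([proj('wrist',(cx+half-v/sc,cy+half-u/sc,z),m) for u,v in w])
    return cv2.warpPerspective(im,cv2.getPerspectiveTransform(p,w),(n,n),flags=cv2.INTER_CUBIC)
a=rect(.083,.561,.040,.06,8000)
b=rect(.100,.561,.040,.02,16000);cv2.imwrite('pics/'+sys.argv[1]+'b.png',b)
hs=cv2.cvtColor(a,cv2.COLOR_BGR2HSV)
msk=((hs[...,1]<45)&(hs[...,2]>190)).astype('uint8')
msk=cv2.morphologyEx(msk,cv2.MORPH_OPEN,np.ones((9,9)))
cs,_=cv2.findContours(msk,cv2.RETR_EXTERNAL,cv2.CHAIN_APPROX_NONE)
cs=max(cs,key=cv2.contourArea)[:,0,:].astype(float)
P=np.c_[.621-cs[:,1]/8000,.100-cs[:,0]/8000]
for i in range(8):
    A=np.c_[2*P,np.ones(len(P))];c=np.linalg.lstsq(A,(P**2).sum(1),rcond=None)[0];rad=np.sqrt(c[2]+c[0]**2+c[1]**2)
    e=abs(np.hypot(*(P-c[:2]).T)-rad);
    if i<7:P=P[e<max(np.percentile(e,85),.0003)]
print('disc',c[:2],'r',rad,len(P))
red=(((hs[...,0]<8)|(hs[...,0]>172))&(hs[...,1]>140)&(hs[...,2]>100)).astype('uint8')
ys,xs=np.nonzero(red);q=np.array([.621-ys.mean()/8000,.100-xs.mean()/8000]);print('mark',q,np.linalg.norm(q-c[:2]),'yaw',np.arctan2(*(q-c[:2])[::-1]))
hb=cv2.cvtColor(b,cv2.COLOR_BGR2HSV);br=((hb[...,1]>120)&(hb[...,2]>150)).astype('uint8')
ys,xs=np.nonzero(br);rc=cv2.minAreaRect(np.c_[xs,ys].astype(np.float32))
print('stud@z.1',.581-rc[0][1]/16000,.060-rc[0][0]/16000,np.array(rc[1])/16000,rc[2])
E
python3 stud.py w6; python3 -c "
from plant import cams
for n in('knob','pointer'):print(n,cams.mark_of('wrist',n)[:2])"
```

```text
6.4 [0.5222 0.03   0.1937] yaw 0.1591233813234505 [-0.0001 -0.0001 -1.    ]
[0.5223 0.0301 0.1937]
disc [0.5595 0.0412] r 0.03339695146567988 1020
mark [0.5956 0.0471] 0.036589227980314554 yaw 0.16040443851202782
stud@z.1 0.5605162658691406 0.04099490737915039 [0.0132 0.0126] 80.09581756591797
knob [{'at': [419.9, 225.7], 'confidence': 0.74}, {'at': [487.4, 410.3], 'confidence': 0.61}]
pointer [{'at': [279.5, 260.8], 'confidence': 0.94}, {'at': [433.0, 256.5], 'confidence': 0.9}]
```

View pics/w6b.png

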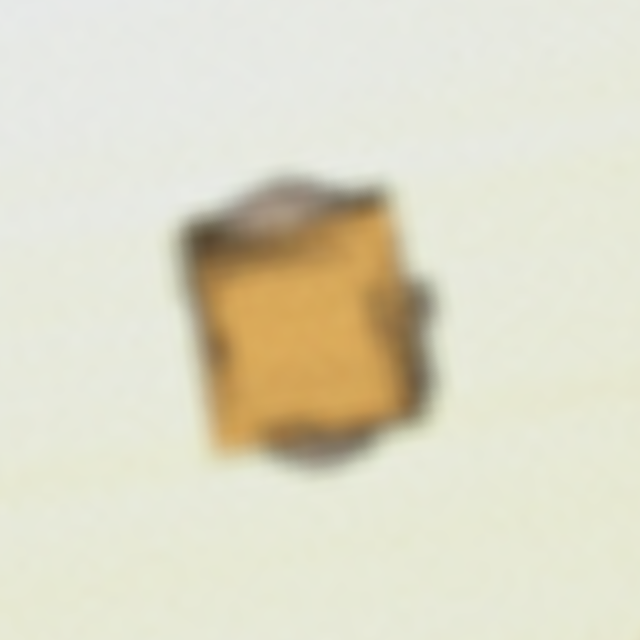

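```bash
python3 - <<'E'
from h import *
im=cv2.imread('pics/w6.png')
t=im[225:330,230:330];t=np.clip(t.astype(float)*3,0,255).astype('uint8')
cv2.imwrite('pics/w6z.png',cv2.resize(t,None,fx=6,fy=6,interpolation=2))
s=sensors.get_state();print(s['tool_pos'])
from scipy.spatial.transform import Rotation as R
M=R.from_quat(s['eef_rot']).as_matrix()
for z in (.0302,):
  for px in [(278.6,262),(279.7,264),(279.7,310),(279.8,322)]:
    p=onz('wrist',px,s['tool_pos'][2]+z);print(px,((p-s['tool_pos'])@M*1000).round(2))
E
```

```text
[0.52225863 0.03031155 0.19373287]
(278.6, 262) [ 22.84  -0.8  -30.2 ]
(279.7, 264) [ 21.98  -0.37 -30.2 ]
(279.7, 310) [  1.13  -0.34 -30.2 ]
(279.8, 322) [ -4.66  -0.29 -30.2 ]
```

View pics/w6z.png

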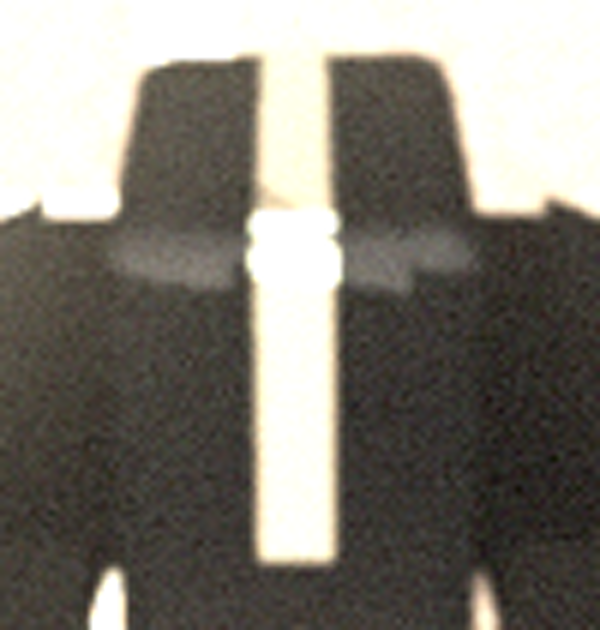

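The knob in the hand is within 0.5 mm of the tool axis. The stud is at about (0.560,0.0407) with the mark at yaw ≈ 0.164. I'll move above it.

Emit:
drive_tool(series=[[[19, 5, 0, 0.006, 15], [18.5, 5.5, 0, 0, 15], [0, 0, -20, 0, 15], [0, 0, -20, 0, 15], [0, 0, -20, 0, 15], [0, 0, -18, 0, 15], [0, 0, 0, 0, 15], [0, 0, 0, 0, 15], [0, 0, 0, 0, 15]]])

```text
clock: 7.45
tool_pos: [0.5605, 0.0409, 0.1167]
eef_rot: [0.997, 0.083, 0.001, 0.0]
contact_force: [-0.1, 0.0, -0.1]
opening: 0.293
```

```bash
cat > see.py <<'E'
import sys
from h import *
from scipy.spatial.transform import Rotation as R
np.set_printoptions(precision=4,suppress=True)
s=sensors.get_state();M=R.from_quat(s['eef_rot']).as_matrix()
print(s['clock'],s['tool_pos'],'yaw',np.arctan2(M[1,0],M[0,0]),M[:,2],'F',s['contact_force'],'M',s['moment'],s['opening'])
w=cams.snapshot('wrist');d=cams.snapshot('side');
cv2.imwrite('pics/'+sys.argv[1]+'w.png',w)
t=d[130:240,230:370];cv2.imwrite('pics/'+sys.argv[1]+'s.png',cv2.resize(t,None,fx=5,fy=5,interpolation=2))
E
python3 see.py a1
```

```text
7.45 [0.5605 0.0409 0.1167] yaw 0.16570107972966316 [ 0.0019  0.0001 -1.    ] F [-0.1057  0.0118 -0.0757] M [ 0.0531 -0.0162  0.03  ] 0.2929826016370306
```

View pics/a1w.png

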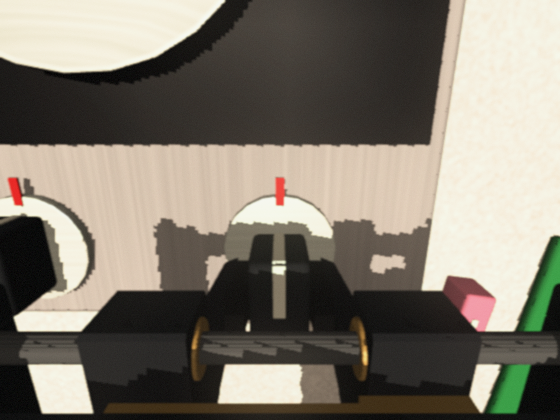

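View pics/a1s.png

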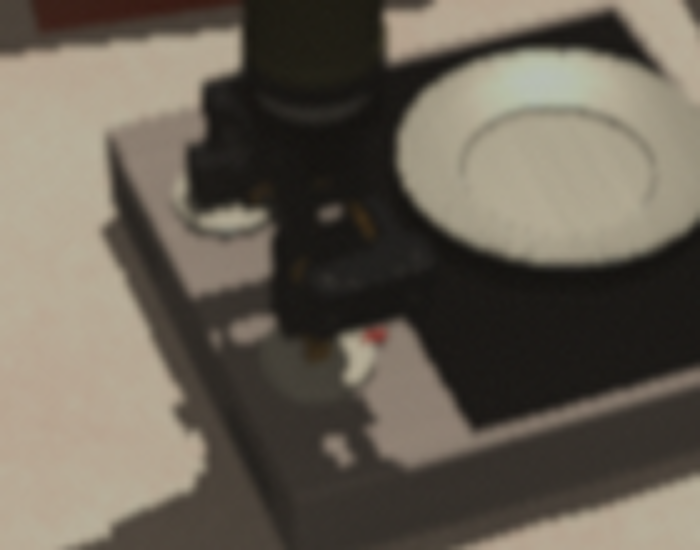

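The disc (columns 225–335), the mark (280) and the knob (280) line up laterally. I'll check the fore-aft position from the mark.

```bash
python3 - <<'E'
from h import *
np.set_printoptions(precision=4,suppress=True)
from scipy.spatial.transform import Rotation as R
s=sensors.get_state();M=R.from_quat(s['eef_rot']).as_matrix();print(s['tool_pos'],s['contact_force'])
im=cv2.imread('pics/a1w.png');hs=cv2.cvtColor(im,cv2.COLOR_BGR2HSV)
red=((hs[...,0]<8)|(hs[...,0]>172))&(hs[...,1]>140)&(hs[...,2]>100);red[:,:200]=0;red[:,340:]=0
ys,xs=np.nonzero(red);print(xs.mean(),ys.mean(),ys.min(),ys.max())
P=lambda x,y,z:((onz('wrist',(x,y),z)-s['tool_pos'])@M*1000).round(2)
print('mark',P(xs.mean(),ys.mean(),.083),'disc top edge',P(280,195.5,.083))
print('disc L/R',P(225.5,235,.083),P(334.5,235,.083),'knob edge',P(279.3,262,s['tool_pos'][2]+.0302),P(279.3,235,s['tool_pos'][2]-.0058))
h=hs[...,2][188:200,262:272].mean(1);print(h)
E
```

```text
[0.5605 0.0409 0.1168] [-0.14   -0.6848 -0.0989]
279.59134615384613 190.36057692307693 178 204
mark [35.87 -0.29 33.84] disc top edge [32.88 -0.05 33.83]
disc L/R [  8.84 -32.17  33.78] [ 8.87 32.15 33.79] knob edge [ 22.82  -0.51 -30.16] [19.89 -0.47  5.84]
[214.9 214.5 214.3 214.3 214.5 212.4 195.4 159.5 141.5 172.  222.1 243.6]
```

```bash
python3 - <<'E'
from h import *
np.set_printoptions(precision=2,suppress=True)
from scipy.spatial.transform import Rotation as R
s=sensors.get_state();M=R.from_quat(s['eef_rot']).as_matrix()
T=lambda p:proj('wrist',s['tool_pos']+M@(np.array(p)/1000))
# rows of +x top edge, +x base edge, -x top edge for tool height h above knob base
for n,h in(('w2',139.1),('w3',49.5),('w4',5.8)):
    print(n,[T((x,0,z)).round(1).tolist() for x,z in((22.5,h-36),(23,h),(-22.5,h-36))])
ims=[]
for n in('w3','w4','w6'):
    im=cv2.imread(f'pics/{n}.png');g=im.max(2)
    print(n,'col270',[int(v) for v in g[196:275:2,268]],'line',[int(v) for v in im.min(2)[196:275:2,279]])
E
```

```text
w2 [[279.8, 186.0], [279.7, 176.3], [279.7, 239.5]]
w3 [[280.2, 224.9], [280.0, 204.5], [280.0, 300.5]]
w4 [[280.6, 262.8], [280.3, 229.2], [280.4, 357.1]]
w3 col270 [183, 180, 182, 182, 164, 87, 43, 25, 29, 32, 32, 24, 27, 28, 28, 26, 27, 32, 28, 25, 28, 29, 29, 30, 28, 27, 23, 26, 26, 25, 30, 28, 27, 27, 28, 24, 26, 25, 25, 27] line [76, 43, 32, 30, 30, 47, 67, 68, 69, 70, 70, 69, 70, 72, 91, 69, 92, 98, 98, 101, 100, 98, 101, 99, 97, 98, 98, 98, 98, 98, 99, 101, 99, 97, 96, 98, 86, 25, 19, 18]
w4 col270 [178, 180, 179, 178, 181, 178, 179, 179, 179, 178, 177, 133, 77, 75, 74, 75, 72, 75, 70, 44, 24, 25, 26, 20, 21, 23, 21, 23, 21, 22, 20, 22, 18, 22, 22, 23, 23, 21, 17, 23] line [78, 76, 77, 78, 76, 77, 77, 75, 76, 75, 64, 35, 26, 30, 32, 30, 30, 30, 41, 66, 70, 71, 67, 70, 68, 70, 69, 69, 70, 68, 71, 70, 76, 97, 57, 82, 103, 96, 100, 99]
w6 col270 [231, 229, 229, 229, 192, 92, 85, 84, 85, 84, 80, 79, 125, 152, 182, 181, 148, 132, 146, 94, 33, 32, 32, 31, 32, 30, 28, 33, 28, 27, 27, 27, 28, 27, 32, 37, 38, 35, 34, 24] line [209, 200, 194, 192, 125, 69, 68, 68, 73, 66, 64, 62, 79, 85, 83, 86, 78, 84, 84, 79, 79, 76, 80, 78, 76, 75, 78, 77, 73, 77, 76, 72, 116, 192, 93, 151, 206, 196, 113, 82]
```

Emit:
drive_tool(series=[[[-1, -0.3, 0, 0, 15], [0, 0, -5, 0, 15], [0, 0, -4, 0, 15], [0, 0, -2, 0, 15], [0, 0, -2, 0, 15], [0, 0, 0, 0, 15], [0, 0, 0, 0, 15]]])

```text
clock: 8.25
tool_pos: [0.5589, 0.0406, 0.1027]
eef_rot: [0.997, 0.083, 0.0, 0.0]
contact_force: [0.5, 0.1, -1.5]
opening: 0.288
```

Emit:
drive_tool(series=[[[0.3, 0, -1.5, 0, 15], [0, 0, -1.5, 0, 15], [0, 0, 0, 0, 15], [0, 0, 0, 0, 15]]])

```text
clock: 8.65
tool_pos: [0.5599, 0.0407, 0.0999]
eef_rot: [0.997, 0.083, 0.001, -0.0]
contact_force: [2.4, 1.2, 0.7]
opening: 0.291
```

Emit:
drive_tool(series=[[[0, 0, -1, 0, 15], [0, 0, -1, 0, 15], [0, 0, 0, 0, 15], [0, 0, 0, 0, 15]]])

```text
clock: 9.05
tool_pos: [0.5601, 0.0407, 0.0982]
eef_rot: [0.997, 0.083, 0.001, -0.0]
contact_force: [2.9, 0.8, 4.0]
opening: 0.292
```

```bash
python3 see.py a2
```

```text
9.05 [0.5601 0.0407 0.0982] yaw 0.16579003788719757 [ 0.0022  0.0002 -1.    ] F [2.8673 0.8393 3.9547] M [ 0.0964 -0.7433  0.0245] 0.29165891128558
```

View pics/a2w.png

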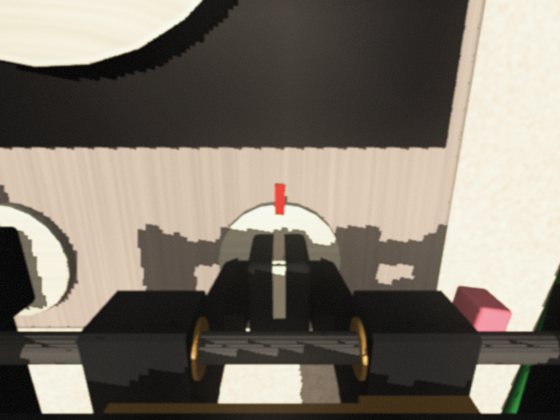

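View pics/a2s.png

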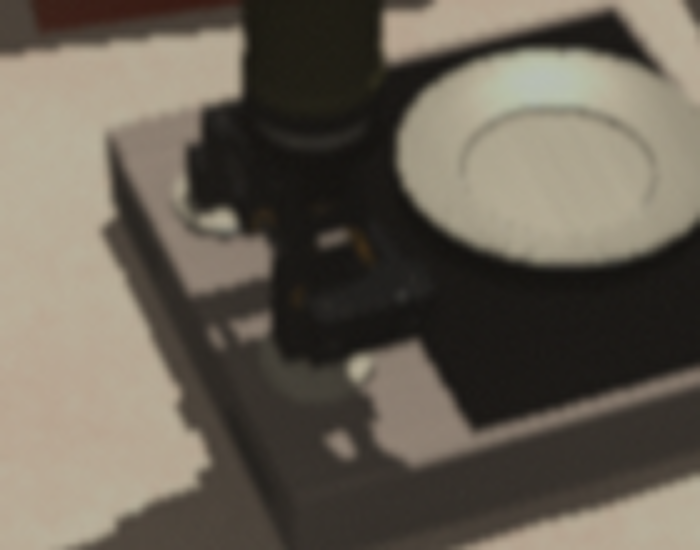

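The knob is on the stud with the pointer in line with the mark, and the catches are just meeting it. A 3 N side force pushes it toward +x, so I'll ease that way and push on.

Emit:
drive_tool(series=[[[0.7, 0.1, 0, 0, 15], [0, 0, -1, 0, 15], [0, 0, -1, 0, 15], [0, 0, 0, 0, 15]]])

```text
clock: 9.55
tool_pos: [0.5599, 0.0407, 0.0954]
eef_rot: [0.997, 0.083, 0.0, 0.0]
contact_force: [3.3, 0.4, -1.6]
opening: 0.292
```

Emit:
drive_tool(series=[[[0.5, 0, -1.5, 0, 15], [0, 0, -1.5, 0, 15], [0, 0, 0, 0, 15]]])

```text
clock: 9.85
tool_pos: [0.56, 0.0407, 0.0918]
eef_rot: [0.997, 0.083, -0.0, -0.0]
contact_force: [4.3, 1.2, -6.9]
opening: 0.288
```

Emit:
drive_tool(series=[[[0, 0, -1.5, 0, 15], [0, 0, -1.5, 0, 15], [0, 0, 0, 0, 15], [0, 0, 0, 0, 15]]])

```text
clock: 10.25
tool_pos: [0.5599, 0.0406, 0.0897]
eef_rot: [0.997, 0.083, -0.0, 0.0]
contact_force: [3.3, 1.0, -2.6]
opening: 0.291
```

Emit:
drive_tool(series=[[[0, 0, -1, 0, 15], [0, 0, -1, 0, 15], [0, 0, 0, 0, 15], [0, 0, 0, 0, 15]]])

```text
clock: 10.65
tool_pos: [0.56, 0.0405, 0.0888]
eef_rot: [0.997, 0.083, -0.0, 0.0]
contact_force: [0.9, 0.2, 8.9]
opening: 0.29
```

The knob has hit the hard stop at TCP z 0.0888, which is the predicted home height. I'll trim the push and let it settle.

Emit:
drive_tool(series=[[[0, 0, -0.2, 0, 15], [0, 0, 0, 0, 15], [0, 0, 0, 0, 15], [0, 0, 0, 0, 15], [0, 0, 0, 0, 15], [0, 0, 0, 0, 15]]])

```text
clock: 11.25
tool_pos: [0.56, 0.0406, 0.0888]
eef_rot: [0.997, 0.083, -0.0, 0.0]
contact_force: [-0.3, -0.0, 10.1]
opening: 0.288
```

```bash
python3 see.py a3; python3 see.py a4; python3 -c "
from h import *
f=np.array([sensors.get_state()['contact_force'] for _ in range(1)]);print(f)
im=cv2.imread('pics/a4w.png')[170:350,200:360];cv2.imwrite('pics/a4z.png',cv2.resize(np.clip(im*1.0*2,0,255).astype('uint8'),None,fx=3,fy=3,interpolation=2))"
```

```text
11.25 [0.56   0.0406 0.0888] yaw 0.16565142686089798 [-0.     -0.0001 -1.    ] F [-0.3092 -0.0191 10.1217] M [ 0.1216  0.0064 -0.0281] 0.2877380294845543
11.35 [0.56   0.0406 0.0888] yaw 0.1657189278994181 [-0.     -0.0001 -1.    ] F [-0.751   0.8597  9.0488] M [0.1083 0.0327 0.0198] 0.2920369005225531
[[-0.1656947   0.42820264  8.9792951 ]]
```

View pics/a4z.png

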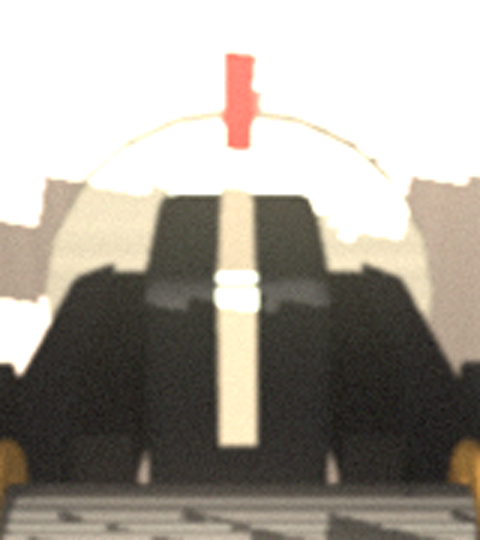

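View pics/a4s.png

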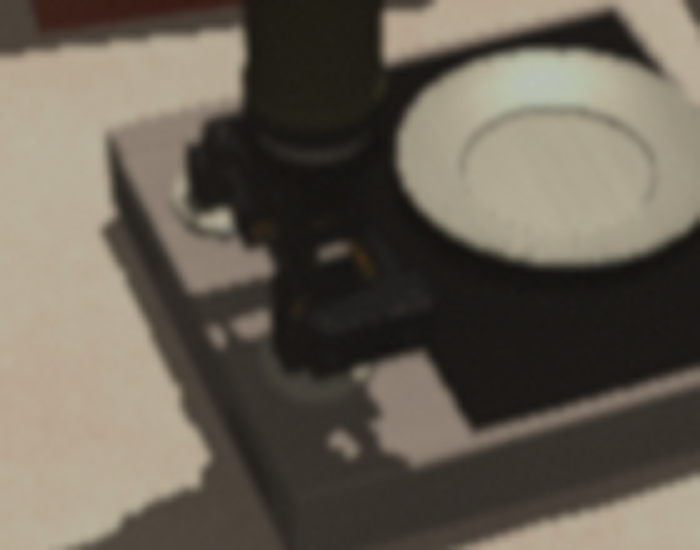

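The view shows the pointer line (column 238) straight in line with the red mark (238), and the knob down on the disc. The force averages about 9.4 N, so I'll add a hair and recheck.

Emit:
drive_tool(series=[[[0, 0, -0.1, 0, 15], [0, 0, 0, 0, 15], [0, 0, 0, 0, 15], [0, 0, 0, 0, 15]]])

```text
clock: 11.85
tool_pos: [0.56, 0.0405, 0.0888]
eef_rot: [0.997, 0.083, 0.0, 0.0]
contact_force: [-0.1, 0.9, 11.0]
opening: 0.292
```

Emit:
drive_tool(series=[[[0, 0, 0, 0, 15]]])

```text
clock: 11.95
tool_pos: [0.56, 0.0405, 0.0888]
eef_rot: [0.997, 0.083, 0.0, 0.0]
contact_force: [-0.0, 0.9, 10.8]
opening: 0.294
```

Emit:
drive_tool(series=[[[0, 0, 0, 0, 15]]])

```text
clock: 12.05
tool_pos: [0.56, 0.0406, 0.0888]
eef_rot: [0.997, 0.083, 0.0, 0.0]
contact_force: [-0.5, 0.3, 9.9]
opening: 0.289
```

Emit:
drive_tool(series=[[[0, 0, 0, 0, 15]]])

```text
clock: 12.15
tool_pos: [0.56, 0.0406, 0.0888]
eef_rot: [0.997, 0.083, 0.0, 0.0]
contact_force: [-0.9, -0.4, 10.8]
opening: 0.289
```

The push is steady at about 10.5 N, so I'll hand the job in while holding.

```bash
python3 -c "
from plant import r
print(r.finish_job())"
```

```text
the job is handed in; nothing more can be done
None
```

I fitted the black knob onto the bare stud and handed the job in at about 12.2 s, with the arm still gripping it and pressing down.

**Fit:** The force followed the expected pattern. It rose as the catches met the lip (about 4 N in the readings I took; I did not sample the 8 N peak). It then swung to a downward pull of about 7 N as they snapped over, and ended at a hard stop. The tool stopped at z = 0.0888 m, which puts the underside at the disc's 83 mm height.

**Push and alignment:** The last four readings were 9.9–11.0 N, with almost no side force. In the last wrist picture the pointer line is in line with the red mark, and the tool's yaw was 0.166 rad against about 0.16–0.17 rad measured for the mark.

**Checks that disagreed or were missing:**
- The wrist camera put both the knob and the stud 2–4 mm away from where the top and side cameras did. I used the wrist values throughout, and the fit bore them out.
- While fitting there was a side force of 3–4 N, which was gone once the knob was home.
- I could not see the catches themselves, so the snap is judged from force and height only.
- I did not take a last overall picture to check the other objects. I felt no unexpected contact on the way.

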